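# Unclip the screw guard and set the trim clamp

## Robot

A 6-joint arm with a two-finger parallel gripper is mounted at the origin on the work surface. World frame = base frame: x ahead of the robot, y to its left, z up, the work surface at z = 0. Lengths are in m, angles in rad, forces in N, time in s.
With the tool pointing down it reaches from about 0.275 to 0.775 m from the base axis. Payload 14.6 kg.
Tool frame: the origin (TCP) lies at the very end of the fingers, on their centre line; the grasp point (between the pads) lies 19 mm behind it; z points along the fingers, y is the line along which they close (so a half turn about z gives the same grasp; the last joint's range is limited). The gripper opens to 85 mm and grips with 20 to 120 N. Pads are 22 mm wide; open, the fingers measure 114 mm over their backs; the gripper's body (76 mm by 85 mm) begins 54 mm behind the grasp point. The pads swing forward as they close: fully open they stand 13 mm farther back than shut.
Start: joints at [0.954, 0.263, -0.048, 1.259, 0, 1.415], TCP at [0.234, 0.47, 0.192] pointing down, gripper open.
Joint ranges: [-2.65, 2.65], [-0.89, 1.7], [-1.18, 1.37], [-2.13, 2.11], [-1.35, 1.29], [-3.14, 3.14]. Speed limits (rad/s): [1.89, 1.89, 2.57, 2.79, 3.14, 3.14].

## Interface

Orientations are given as [roll, pitch, yaw] about the fixed x, y, z axes, in that order (R = Rz(yaw) Ry(pitch) Rx(roll)).
In Python, from station import env, viewer, finish_job gives the robot as it stands.
- The arm moves only by the shell command python3 -m creep 'ROWS' [FORCE]. ROWS is JSON, a list of rows, each an object of numbers: "jaw": the closure, from 0 (fully open) to 1 (shut); "tx", "ty", "tz": the shift along the tool's x, y, z in units of 0.02 m (1.0 is 0.02 m); "spin": the turn about the tool's z in units of 5 degrees (1.0 is 5 degrees). In form: [{"jaw": .., "tx": .., "ty": .., "tz": .., "spin": ..}, ...]. A call has 1 to 10 rows; each row shifts and turns the commanded pose from where the row before left it, along the tool's axes as they then stand; what a row does not reach is not made up. A row lasts 1/12 s, in which the tool goes at most 41.7 mm and 7.16 degrees, less where a joint would pass 70% of its speed; a pose out of reach is approached as far as the arm can. A call with a number of a shift or a turn outside -1 to 1 is refused whole. A call with a gripper value outside its range is refused whole. The fingers move at their own pace and stop on an object; FORCE is the grip in N (left out, the last holds). Time passes only in rows, so rows that do not move let the fingers close. It gives the time, the measured TCP pose, the force, the opening and the grip force at its end, in the units of the state.
- env.get_obs(): the state, without advancing time (a new reading comes with each control period).
- viewer.snapshot(name): name is "scene" or "top"; returns (picture, depth): 420x560x3 uint8, red, green, blue; 420x560 float32, m along the optical axis (not along the pixel's ray), 0 where there is no reading.
- viewer.camera_info(name): a dict with "camera_matrix" (3x3 intrinsics, pixels), "R" (3x3) and "t" (3): a world point X has camera coordinates R X + t. Camera axes: x right, y down, z forward; pixel columns grow to the right and rows downward; lengths in m; the calibration is good to about 2 mm. A picture is of the moment at which its call begins. camera_info takes no time and is no camera call.
- finish_job(): hands the job in; it is judged then, once.
The state is a dict: "time": time; "q": joint angles; "joint_velocities": joint speeds; "effort": joint torques, N m; "eef_pos": TCP position; "eef_rot": TCP orientation; "force": force on the tool from outside, world axes, zero at the start; "moment": the same for the moment, N m; "grip_width": finger opening in m; "finger_force": force on a finger pad.
Only numpy, scipy, OpenCV 4.12 (cv2) and the standard library are available. Lean on these libraries where they do the work, as an engineer would, in place of code of your own. Each camera call takes 0.05 s, during which the arm holds its last target. There are 200 camera calls.

## Task

On the trim jig, pull the yellow guard straight up off its rail against the spring catch and set it down in the grey tray without dropping it. Then turn the orange thumbscrew clockwise until it seats, back it off a quarter turn, and finish still gripping the thumbscrew there: do not let go of it. Leave everything else on the bench where it is.

Things in the scene. Friction and masses are not known exactly. Their poses are not given: they have to be found in the camera images.
- jig: Trim jig, fixed: plywood plate 12 mm thick, x = -98 to +87, y = -110 to +110 mm, carrying a black trim strip (top 30 mm above the bench), a blue clamp bridge under the thumbscrew (76 x 30 mm, top 50 mm above the bench) and an aluminium rail. Origin on the bench under the thumbscrew's axis; z up.
- jig_rail (a point): Middle of the rail's top edge, at jig x = +60 mm, 45 mm above the bench, axes as the jig's. The rail runs along y (180 mm), 16 mm thick (x), 33 mm tall. A spring ball in each side catches the guard's lips: pulling the guard straight up takes about 12 N in the first 5 mm, then about 5 N; it is clear of the rail after 24 mm.
- guard_center (a point): Yellow guard, 103 mm tall: centre of its riser, half-way up, 52 mm above its underside. Axes as the jig's while on the rail, within 5 mm of the rail's middle. Grip it across the 30 mm (y) width of the riser, a plain post 12 (x) x 30 (y) mm reaching 52 mm above this point, best 30 to 38 mm above this point.
- guard: The same guard, 60 to 100 g; origin at the centre of its underside (21 mm above the bench while on the rail). Lowest 32 mm: saddle 36 (x) x 50 (y) mm straddling the rail; it stands by itself on it. The riser stands on the saddle; from it a tongue (16 mm wide in y, 74 to 80 mm above the underside) reaches 76 mm towards -x, over the thumbscrew.
- tray: Grey open tray, fixed to the bench, 150 x 150 mm outside, 35 mm tall, walls and floor 5 mm. Origin at the centre of its underside, z up. Empty at the start.
- thumbscrew_grip (a point): Orange thumbscrew, vertical axis: point on the axis to grip at, 74 mm above the bench. Its wing is a flat bar 46 mm long (this point's x) x 10 mm thick (y), from 58 to 88 mm above the bench, turning with the screw, a white dot on its +x end; grip it across the 10 mm. The clamp bridge's top is 24 mm below this point.
- thumbscrew (a joint): Turn of the thumbscrew in rad, growing clockwise seen from above (tightening). At 0 the wing's x is the jig's x. It turns with a light drag (0.06 N m), stays where it is left, and seats against a hard stop at 3.2 rad. It starts 1.95 to 2.7 rad short of the seat.
- badge_a: Loose chrome badge 50 x 34 x 8 mm lying on the jig's plate; origin at the centre of its underside. To be left alone.
- badge_b: Second loose chrome badge 50 x 34 x 8 mm lying on the jig's plate; origin at the centre of its underside. To be left alone.
- tape_grey: Grey tape roll, 120 mm across, 20 mm high; origin at the centre of its underside. To be left alone.
- tape_yellow: Small yellow tape roll, 60 mm across, 18 mm high; origin at the centre of its underside. To be left alone.
- screwdriver: Red screwdriver lying on the bench; origin at the centre of its underside. To be left alone.
- cleaner: White cleaner bottle, 60 mm across, 150 mm tall; origin at the centre of its underside. To be left alone.
- primer: Small jar, 48 mm across, 70 mm tall; origin at the centre of its underside. To be left alone.
Mind the look-alikes: they are no part of the job. Of the things shaped like the guard, the yellow one is meant. There is more than one size of the tray; the job needs the smaller.

How it is judged:
On the way, in this order (a step that is already met when the one before it is completed fails the run):
1. the yellow guard is off the rail and stands or lies in the tray, let go (x of guard_center in the frame of tray between -0.075 and 0.075 m and y of guard_center in the frame of tray between -0.075 and 0.075 m and z of guard_center in the frame of tray between 0 and 0.085 m and contact force between the fingers and guard below 0.1 N and linear speed of guard below 0.05 m/s and contact force between guard and tray above 0.2 N), for 0.2 s.
2. the thumbscrew is turned clockwise until it seats (value of joint thumbscrew above 3.1 rad), for 0.15 s.
3. the thumbscrew is backed off a quarter turn, in the fingers (value of joint thumbscrew between 1.329 and 1.929 rad and contact force between the fingers and thumbscrew above 3 N), for 0.2 s.
At the end, for the whole second after the job is handed in: The thumbscrew, once seated (within 0.1 rad of its stop), is 1.57 +- 0.3 rad back from the seat, still, and gripped by the fingers (over 3 N); the guard rests untouched in the tray, its centre within the tray's outline and less than 85 mm above the tray's underside (all of step 1 and all of step 3 and velocity of joint thumbscrew between -0.05 and 0.05 rad/s); the arm keeps its last pose, push and grip.
It fails at once if the guard is dropped (falls more than about 40 mm) (linear speed of guard above 0.9 m/s and contact force between the fingers and guard below 0.1 N).
It fails at once if another thing on the bench is shifted by more than 40 mm (distance of any of badge_a, badge_b, tape_grey, tape_yellow, screwdriver, cleaner, primer from where it was at the start of the episode above 0.04 m).
It also fails if it takes over 62 s, if anything falls off the work surface, if the arm or the gripper's body presses on something with over 40 N, if the wrist force passes 120 N, or if a joint passes its speed limit or range.

## Working session

There is one attempt and no reset: what is moved stays moved. The work goes in short steps, Python scripts to look and compute and a shell command to move; the robot and the scene stay as the last step left them, time stands still between calls to the robot, and variables do not carry over. Pictures are saved under pics/ and viewed, at most 10 in all, crops included, and the job is handed in when it is done.

```bash
mkdir -p pics; ls; python3 - <<'E'
from station import env, viewer
import cv2,numpy as np
for n in("scene","top"):
    p,d=viewer.snapshot(n); cv2.imwrite(f"pics/{n}0.png",p[:,:,::-1]); np.savez(f"/tmp/{n}0.npz",p=p,d=d)
    c=viewer.camera_info(n); print(n,{k:np.round(v,4).tolist() for k,v in c.items()})
print(env.get_obs())
E
```

```text
pics
scene {'camera_matrix': [[414.011, 0.0, 281.8206], [0.0, 414.011, 219.0331], [0.0, 0.0, 1.0]], 'R': [[-0.3398, 0.9404, -0.0096], [0.5104, 0.1758, -0.8418], [-0.7899, -0.291, -0.5397]], 't': [0.1611, -0.2042, 1.837]}
top {'camera_matrix': [[509.4749, 0.0, 292.1122], [0.0, 509.4749, 214.6301], [0.0, 0.0, 1.0]], 'R': [[-0.004, -0.9999, -0.0155], [-0.9924, 0.0059, -0.1228], [0.1229, 0.0149, -0.9923]], 't': [0.015, 0.5198, 1.3944]}
{'time': 0.1, 'q': array([ 9.53669570e-01,  2.63495966e-01, -4.88752068e-02,  1.25938368e+00,
       -1.04747536e-05,  1.41549826e+00]), 'joint_velocities': array([ 0.00014634,  0.00010666,  0.00289092, -0.00039027,  0.00261491,
       -0.00188827]), 'effort': array([ 4.69579798e-03, -6.38579249e+01,  3.85063398e+01,  1.00690231e-02,
       -1.47703499e-04,  2.54339227e-06]), 'eef_pos': array([0.23377659, 0.46976758, 0.19146174]), 'eef_rot': array([-3.14064404e+00, -1.37910679e-04,  2.67976390e+00]), 'force': array([ 0.09281002, -0.89027595,  0.55344797]), 'moment': array([-0.01925908, -0.00671363, -0.02086427]), 'finger_force': 0.0, 'grip_width': 0.08518601455891882}
```

View pics/top0.png

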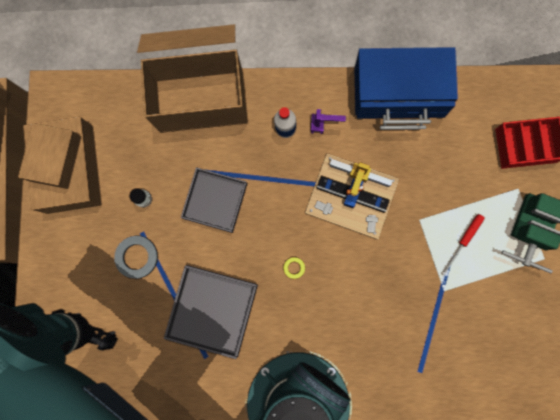

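View pics/scene0.png

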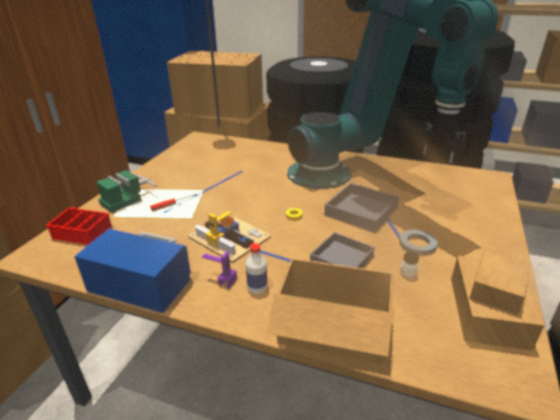

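The top view shows the jig at about (352,195), with the yellow guard at (360,178) and its tongue over the orange screw near (352,200). 
- **Guard candidates:** yellow guard on the jig (360,178), purple look-alike (325,121), yellow tape ring (294,268). I choose the one on the jig.
- **Tray candidates:** small tray (215,200), large tray (212,310), red box (530,142). I choose the small one.

Next is a close crop of the jig, plus measurements.

```bash
cat > h.py <<'E'
import numpy as np,cv2
from station import env,viewer
def cam(n):
    c=viewer.camera_info(n); return np.array(c["camera_matrix"]),np.array(c["R"]),np.array(c["t"])
def ray(n,uv):
    K,R,t=cam(n); return -R.T@t, R.T@np.linalg.inv(K)@np.array([uv[0],uv[1],1.])
def onz(n,uv,z):
    o,d=ray(n,uv); return o+d*(z-o[2])/d[2]
def tri(uv1,uv2):
    (o1,d1),(o2,d2)=ray("top",uv1),ray("scene",uv2)
    s=np.linalg.lstsq(np.c_[d1,-d2],o2-o1,rcond=None)[0]
    a,b=o1+s[0]*d1,o2+s[1]*d2; return (a+b)/2,np.linalg.norm(a-b)
def cloud(n,d):
    K,R,t=cam(n); v,u=np.mgrid[:d.shape[0],:d.shape[1]]
    P=np.stack([(u-K[0,2])/K[0,0]*d,(v-K[1,2])/K[1,1]*d,d],-1); return (P-t)@R
E
python3 - <<'E'
from h import *
T=np.load("/tmp/top0.npz");S=np.load("/tmp/scene0.npz")
a=cv2.resize(T["p"][148:243,300:402],None,fx=6,fy=6,interpolation=cv2.INTER_CUBIC)[:,:,::-1]
b=cv2.resize(S["p"][205:265,185:275],None,fx=7,fy=7,interpolation=cv2.INTER_CUBIC)[:,:,::-1]
cv2.imwrite("pics/jt.png",a);cv2.imwrite("pics/js.png",b)
for n,D,(r0,r1,c0,c1) in(("top",T,(148,243,300,402)),("scene",S,(200,270,180,280))):
    C=cloud(n,D["d"]);hsv=cv2.cvtColor(D["p"],cv2.COLOR_RGB2HSV)
    for nm,lo,hi in(("yellow",(22,140,110),(34,255,255)),("orange",(3,170,120),(14,255,255)),("blue",(105,130,60),(125,255,255))):
        m=cv2.inRange(hsv,lo,hi)>0; w=np.zeros_like(m);w[r0:r1,c0:c1]=1;m&=w
        P=C[m];
        if len(P): print(n,nm,m.sum(),"px",np.argwhere(m).mean(0)[::-1].round(1),"mean",P.mean(0).round(3),"z",np.percentile(P[:,2],[2,25,50,75,98]).round(3))
# small tray & heights
C=cloud("top",T["d"]);Z=C[:,:,2]
print("bench z",np.median(Z[240:300,320:400]).round(4))
for nm,(r0,r1,c0,c1) in(("small",(160,240,175,255)),("big",(255,365,155,265))):
    hsv=cv2.cvtColor(T["p"],cv2.COLOR_RGB2HSV)
    m=np.zeros(Z.shape,np.uint8);m[r0:r1,c0:c1]=(hsv[r0:r1,c0:c1,1]<70)*255
    cs=cv2.findContours(m,0,2)[0];c=max(cs,key=cv2.contourArea);r=cv2.minAreaRect(c)
    q=np.array([onz("top",p,.035) for p in cv2.boxPoints(r)])
    print(nm,"centre",q.mean(0).round(4),"sides",np.linalg.norm(np.diff(q,axis=0),axis=1).round(4),"rect",r,"floor z",np.median(Z[m>0]).round(4),"rim",np.percentile(Z[m>0],98).round(4))
# jig plate
m=((Z>.006)&(Z<.13)).astype(np.uint8); m[:148]=0;m[243:]=0;m[:,:300]=0;m[:,402:]=0
c=max(cv2.findContours(m,0,2)[0],key=cv2.contourArea);r=cv2.minAreaRect(c);q=np.array([onz("top",p,.012) for p in cv2.boxPoints(r)])
print("plate",r,q.mean(0).round(4),q.round(3).tolist())
E
```

```text
top yellow 246 px [359.6 177.4] mean [ 0.608 -0.168  0.114] z [0.046 0.059 0.102 0.105 0.131]
top orange 10 px [349.4 190.9] mean [ 0.577 -0.144  0.085] z [0.074 0.082 0.087 0.089 0.09 ]
top blue 231 px [343.9 194.5] mean [ 0.575 -0.131  0.042] z [-0.     0.03   0.036  0.052  0.056]
scene yellow 96 px [217.9 220.6] mean [ 0.594 -0.182  0.074] z [-0.004  0.051  0.097  0.1    0.124]
scene orange 124 px [242.2 235.2] mean [ 0.683 -0.055  0.106] z [0.015 0.073 0.085 0.148 0.15 ]
scene blue 3 px [180. 247.] mean [1.089 0.023 0.359] z [0.128 0.128 0.128 0.475 0.793]
bench z 0.0019
small centre [0.5687 0.232  0.035 ] sides [0.161  0.1532 0.1601] rect ((214.0159149169922, 197.94586181640625), (53.611602783203125, 56.77186584472656), 16.389541625976562) floor z 0.0075 rim 0.0392
big centre [0.2572 0.2811 0.035 ] sides [0.2312 0.2979 0.2288] rect ((194.56475830078125, 310.7042541503906), (106.92311096191406, 85.6474380493164), 16.101303100585938) floor z 0.0095 rim 0.0525
plate ((353.25555419921875, 194.46163940429688), (81.53520202636719, 71.59410858154297), 19.536653518676758) [ 0.5802 -0.1614  0.012 ] [[0.522, -0.018, 0.012], [0.718, -0.088, 0.012], [0.636, -0.307, 0.012], [0.444, -0.233, 0.012]]
```

View pics/jt.png

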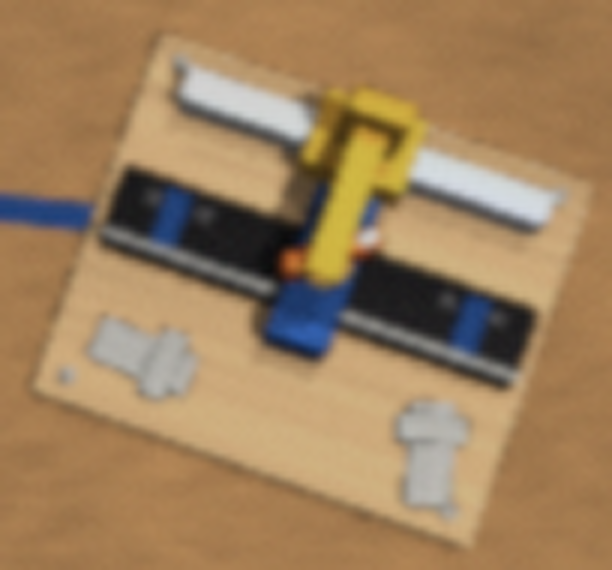

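View pics/js.png

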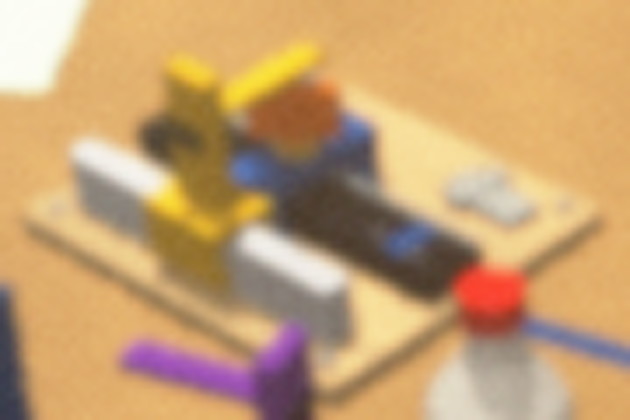

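The close crops confirm the choice. In the top crop the yellow guard sits on the white rail, its riser around (372,115) and its tongue running to (326,275). The orange wing shows at (290,262), with the white dot end at (370,240). The purple look-alike stands on the bench. Now I'll pin down the numbers.

```bash
python3 - <<'E'
from h import *
T=np.load("/tmp/top0.npz");S=np.load("/tmp/scene0.npz")
tp=lambda c,r:((c+.5)/6-.5+300,(r+.5)/6-.5+148); sp=lambda c,r:((c+.5)/7-.5+185,(r+.5)/7-.5+205)
ang=lambda v:np.degrees(np.arctan2(v[1],v[0])).round(1)
pl=np.array([onz("top",tp(*p),.012) for p in((165,35),(592,185),(470,548),(38,388))])
ex=(pl[0]+pl[1]-pl[2]-pl[3])/2; ey=(pl[0]+pl[3]-pl[1]-pl[2])/2
print("plate c",pl.mean(0),"size",np.linalg.norm(ex),np.linalg.norm(ey),"yaw",ang(ex),ang(ey)-90)
a,b=onz("top",tp(190,80),.045),onz("top",tp(552,208),.045); print("rail far/left,right",a,b,"len",np.linalg.norm(a-b),"yaw",ang(a-b)-90)
print("scene plate corner check near-right etc", [onz("scene",sp(*p),.012).round(4) for p in((22,215),(335,395),(605,212))])
hsv=cv2.cvtColor(T["p"],cv2.COLOR_RGB2HSV);C=cloud("top",T["d"])
m=cv2.inRange(hsv,(20,120,60),(36,255,255))>0;m[:148]=m[243:]=0;m[:,:300]=m[:,402:]=0
for lo,hi in((.04,.065),(.09,.108),(.113,.135)):
    P=C[m&(C[...,2]>lo)&(C[...,2]<hi)];print("yellow z",lo,len(P),P.mean(0).round(4),P.min(0).round(3),P.max(0).round(3))
    r=cv2.minAreaRect((P[:,:2]*1000).astype(np.float32));print(r)
print("tongue tip tri",tri(tp(328,278),sp(312,50)), "riser top tri",tri(tp(385,105),sp(193,65)))
d=onz("top",tp(371,239),.088);o=onz("top",tp(290,262),.088);print("wing dot,other",d,o,"yaw",ang(d-o),"mid",(d+o)/2)
print("wing mid tri",tri(tp(331,250),sp(293,110)))
yaw=np.radians((ang(ex)+ang(ey)-90)/2);R=np.array([[np.cos(yaw),-np.sin(yaw)],[np.sin(yaw),np.cos(yaw)]])
J=pl.mean(0)[:2]-R@[-.0055,0];print("jig origin",J,"yaw",np.degrees(yaw),"rail mid",J+R@[.06,0])
# scene tray from scene view rim
E
```

```text
plate c [ 0.57628488 -0.15863065  0.012     ] size 0.18251047247527408 0.2158536904670287 yaw -19.9 -20.5
rail far/left,right [ 0.66960084 -0.09824776  0.045     ] [ 0.60760404 -0.26545353  0.045     ] len 0.17832939681897503 yaw -20.299999999999997
scene plate corner check near-right etc [array([ 0.6279, -0.2871,  0.012 ]), array([ 0.7053, -0.0809,  0.012 ]), array([ 0.5322, -0.0182,  0.012 ])]
yellow z 0.04 109 [ 0.629  -0.1751  0.0545] [ 0.573 -0.206  0.041] [ 0.662 -0.15   0.064]
((613.8248901367188, -168.92657470703125), (49.294219970703125, 85.85447692871094), 68.63178253173828)
yellow z 0.09 149 [ 0.6002 -0.1645  0.1026] [ 0.566 -0.19   0.091] [ 0.636 -0.146  0.108]
((599.4827270507812, -166.52015686035156), (23.91347312927246, 70.61200714111328), 69.55982208251953)
yellow z 0.113 55 [ 0.6366 -0.1777  0.1257] [ 0.628 -0.193  0.113] [ 0.645 -0.164  0.133]
((637.3153686523438, -178.40809631347656), (29.107608795166016, 11.450492858886719), 70.33424377441406)
tongue tip tri (array([ 0.56616292, -0.15405151,  0.09768869]), np.float64(0.0025235635318835046)) riser top tri (array([ 0.63792951, -0.17689483,  0.12706907]), np.float64(0.003516410314743558))
wing dot,other [ 0.58593159 -0.17593419  0.088     ] [ 0.57567998 -0.13933817  0.088     ] yaw -74.4 mid [ 0.58080578 -0.15763618  0.088     ]
wing mid tri (array([ 0.58303296, -0.15817856,  0.07308362]), np.float64(0.002846130888371569))
jig origin [ 0.58144659 -0.16052979] yaw -20.2 rail mid [ 0.63775617 -0.18124768]
```

```bash
python3 -m creep '[{"jaw":0,"tx":0,"ty":0,"tz":0,"spin":-0.63},{"jaw":0,"tx":0,"ty":0,"tz":0,"spin":-0.63},{"jaw":0,"tx":-1,"ty":-0.78,"tz":0,"spin":0},{"jaw":0,"tx":-1,"ty":-0.78,"tz":0,"spin":0},{"jaw":0,"tx":-1,"ty":-0.78,"tz":0,"spin":0},{"jaw":0,"tx":-1,"ty":-0.78,"tz":0,"spin":0},{"jaw":0,"tx":-1,"ty":-0.78,"tz":0,"spin":0},{"jaw":0,"tx":-1,"ty":-0.78,"tz":0,"spin":0},{"jaw":0,"tx":-1,"ty":-0.78,"tz":0,"spin":0},{"jaw":0,"tx":-1,"ty":-0.78,"tz":0,"spin":0}]' 60
python3 -m creep '[{"jaw":0,"tx":-1,"ty":-0.78,"tz":0,"spin":0},{"jaw":0,"tx":-1,"ty":-0.78,"tz":0,"spin":0},{"jaw":0,"tx":-1,"ty":-0.78,"tz":0,"spin":0},{"jaw":0,"tx":-1,"ty":-0.78,"tz":0,"spin":0},{"jaw":0,"tx":-1,"ty":-0.78,"tz":0,"spin":0},{"jaw":0,"tx":-1,"ty":-0.78,"tz":0,"spin":0},{"jaw":0,"tx":-1,"ty":-0.78,"tz":0,"spin":0},{"jaw":0,"tx":-1,"ty":-0.78,"tz":0,"spin":0},{"jaw":0,"tx":-1,"ty":-0.78,"tz":0,"spin":0},{"jaw":0,"tx":-1,"ty":-0.78,"tz":0,"spin":0}]'
python3 -m creep '[{"jaw":0,"tx":-1,"ty":-0.78,"tz":0,"spin":0},{"jaw":0,"tx":-1,"ty":-0.78,"tz":0,"spin":0},{"jaw":0,"tx":-1,"ty":-0.78,"tz":0,"spin":0},{"jaw":0,"tx":-1,"ty":-0.78,"tz":0,"spin":0},{"jaw":0,"tx":-1,"ty":-0.78,"tz":0,"spin":0},{"jaw":0,"tx":-1,"ty":-0.78,"tz":0,"spin":0},{"jaw":0,"tx":0,"ty":0,"tz":0,"spin":0}]'
cat >> h.py <<'E'
def to(x,y,z,yawdeg):
    "remaining move in tool units: spin first (in place), then shifts along the new axes"
    o=env.get_obs();p=np.array(o["eef_pos"]);yw=np.degrees(o["eef_rot"][2])
    sp=-((yawdeg-yw+180)%360-180)/5; a=np.radians(yawdeg);d=np.array([x,y])-p[:2]
    print("t",round(o["time"],2),"p",p.round(4),"yaw",yw.round(2),"q6",o["q"][5].round(2),"| tx",((np.cos(a)*d[0]+np.sin(a)*d[1])/.02).round(3),"ty",((np.sin(a)*d[0]-np.cos(a)*d[1])/.02).round(3),"tz",((p[2]-z)/.02).round(3),"spin",round(sp,2),"F",o["force"].round(1),"w",round(o["grip_width"],4),"ff",round(o["finger_force"],1))
E
python3 -c "
from h import *;to(.637,-.178,.088,159.8)"
```

```text
time: 0.93
eef_pos: [0.3414, 0.2965, 0.1917]
eef_rot: [-3.141, -0.0, 2.79]
force: [0.2, 0.5, 0.1]
grip_width: 0.0855
finger_force: 0.0
time: 1.77
eef_pos: [0.4754, 0.0811, 0.1917]
eef_rot: [-3.141, -0.0, 2.79]
force: [0.9, 0.2, 1.0]
grip_width: 0.0856
finger_force: 0.0
time: 2.35
eef_pos: [0.5572, -0.0501, 0.1909]
eef_rot: [-3.141, -0.0, 2.787]
force: [0.9, 0.5, 0.5]
grip_width: 0.0853
finger_force: 0.0
t 2.35 p [ 0.5572 -0.0501  0.1909] yaw 159.7 q6 0.12 | tx -5.953 ty -4.622 tz 5.147 spin -0.02 F [0.9 0.5 0.5] w 0.0853 ff 0.0
```

```bash
python3 -m creep '[{"jaw":0,"tx":-1,"ty":-0.77,"tz":0,"spin":0},{"jaw":0,"tx":-1,"ty":-0.77,"tz":0,"spin":0},{"jaw":0,"tx":-1,"ty":-0.77,"tz":0,"spin":0},{"jaw":0,"tx":-1,"ty":-0.77,"tz":0,"spin":0},{"jaw":0,"tx":-1,"ty":-0.77,"tz":0,"spin":0},{"jaw":0,"tx":-0.95,"ty":-0.77,"tz":0,"spin":0},{"jaw":0,"tx":0,"ty":0,"tz":0.8,"spin":0},{"jaw":0,"tx":0,"ty":0,"tz":0.8,"spin":0},{"jaw":0,"tx":0,"ty":0,"tz":0,"spin":0}]'
python3 - <<'E'
from h import *
to(.637,-.178,.088,159.8)
p,d=viewer.snapshot("scene");cv2.imwrite("pics/s1.png",cv2.resize(p[130:270,150:320],None,fx=4,fy=4,interpolation=cv2.INTER_CUBIC)[:,:,::-1])
E
```

```text
time: 3.1
eef_pos: [0.6341, -0.1742, 0.1566]
eef_rot: [3.141, -0.005, 2.789]
force: [-1.1, 0.0, -1.1]
grip_width: 0.0852
finger_force: 0.0
t 3.1 p [ 0.6341 -0.1742  0.1566] yaw 159.82 q6 -0.04 | tx -0.202 ty -0.128 tz 3.431 spin 0.0 F [-1.1  0.  -1.1] w 0.0852 ff 0.0
```

View pics/s1.png

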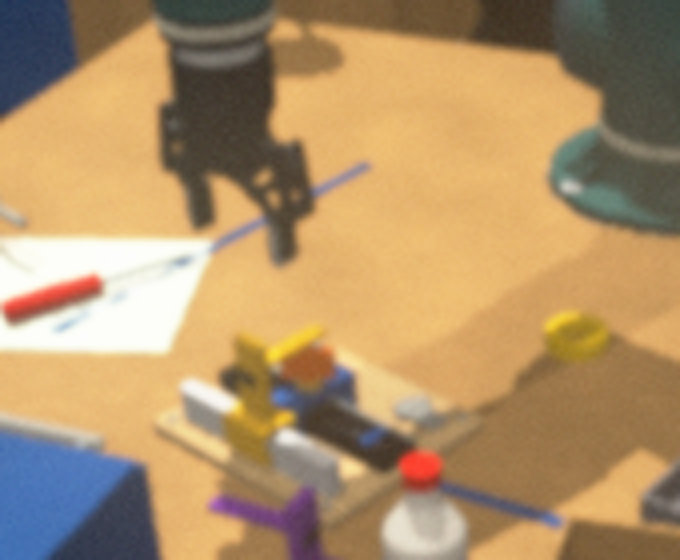

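The crop shows the open fingers at (200,220) and (285,255) with the riser top at (250,340). The fingertips look higher than the reported TCP implies, so I'll check that with the depth readings before descending.

```bash
python3 - <<'E'
from h import *
to(.637,-.178,.088,159.8)
for n in("scene","top"):
    p,d=viewer.snapshot(n);C=cloud(n,d)
    m=(abs(C[...,0]-.636)<.07)&(abs(C[...,1]+.178)<.08)&(C[...,2]>.135)&(C[...,2]<.5)&(d>0)
    if n=="scene":m[:,:]&=(p.max(2)<120)
    P=C[m];print(n,len(P),P.min(0).round(3),np.percentile(P,[1,5,50],axis=0).round(3).tolist())
    for lo in np.arange(.13,.3,.02):
        Q=P[(P[:,2]>=lo)&(P[:,2]<lo+.02)]
        if len(Q):print(round(lo,2),len(Q),Q.min(0).round(3),Q.max(0).round(3))
    uv=np.argwhere(m);print("lowest row px",uv[uv[:,0].argmax()][::-1])
    K,R,t=cam(n)
    for X in([.637,-.178,.157],[.637,-.178,.126]):
        c=K@(R@np.array(X)+t);print("proj",X,(c[:2]/c[2]).round(1))
E
```

```text
t 3.15 p [ 0.6343 -0.1741  0.1585] yaw 159.84 q6 -0.04 | tx -0.192 ty -0.137 tz 3.523 spin 0.01 F [0.3 0.  0.7] w 0.0852 ff 0.0
scene 2561 [ 0.603 -0.24   0.215] [[0.613, -0.235, 0.227], [0.621, -0.219, 0.263], [0.663, -0.151, 0.413]]
0.21 34 [ 0.613 -0.219  0.215] [ 0.664 -0.12   0.23 ]
0.23 51 [ 0.612 -0.221  0.23 ] [ 0.664 -0.121  0.25 ]
0.25 89 [ 0.606 -0.239  0.25 ] [ 0.674 -0.103  0.27 ]
0.27 164 [ 0.605 -0.239  0.27 ] [ 0.676 -0.101  0.29 ]
0.29 219 [ 0.617 -0.24   0.29 ] [ 0.672 -0.106  0.31 ]
lowest row px [220 194]
proj [0.637, -0.178, 0.157] [210.4 205.5]
proj [0.637, -0.178, 0.126] [211.4 213.9]
top 52 [ 0.648 -0.12   0.262] [[0.648, -0.12, 0.263], [0.649, -0.119, 0.268], [0.66, -0.111, 0.303]]
0.25 5 [ 0.649 -0.108  0.262] [ 0.668 -0.103  0.27 ]
0.27 12 [ 0.648 -0.111  0.271] [ 0.668 -0.104  0.29 ]
0.29 11 [ 0.648 -0.114  0.292] [ 0.671 -0.105  0.309]
lowest row px [339 148]
proj [0.637, -0.178, 0.157] [365.  163.2]
proj [0.637, -0.178, 0.126] [363.5 165.8]
```

```bash
python3 - <<'E'
from h import *
for n,X in(("scene",(.234,.47)),("top",(.234,.47))):
    D=np.load(f"/tmp/{n}0.npz");d=D["d"];C=cloud(n,d)
    m=(abs(C[...,0]-X[0])<.1)&(abs(C[...,1]-X[1])<.1)&(C[...,2]>.05)&(C[...,2]<.5)&(d>0)
    P=C[m];print(n,len(P))
    for lo in np.arange(.05,.35,.02):
        Q=P[(P[:,2]>=lo)&(P[:,2]<lo+.02)]
        if len(Q):print(round(lo,2),len(Q),Q.min(0).round(3),Q.max(0).round(3))
n="scene";p,d=viewer.snapshot(n)
cv2.imwrite("pics/s2.png",cv2.resize(p[150:225,180:240],None,fx=8,fy=8,interpolation=cv2.INTER_CUBIC)[:,:,::-1])
S=np.load("/tmp/scene0.npz")["p"]
a=cv2.resize(p[140:225,175:255],None,fx=5,fy=5)[:,:,::-1];b=cv2.resize(S[85:170,410:490],None,fx=5,fy=5)[:,:,::-1]
cv2.imwrite("pics/s3.png",np.hstack([b,a]))
K,R,t=cam(n);c=K@(R@np.array([.234,.47,.1915])+t);print("proj start tcp",c[:2]/c[2])
o=env.get_obs();print(o["q"],o["eef_pos"],o["time"])
E
```

```text
scene 2235
0.23 20 [0.207 0.421 0.241] [0.267 0.518 0.25 ]
0.25 68 [0.206 0.417 0.25 ] [0.271 0.522 0.27 ]
0.27 77 [0.208 0.401 0.27 ] [0.277 0.533 0.29 ]
0.29 212 [0.196 0.399 0.29 ] [0.281 0.54  0.31 ]
0.31 221 [0.198 0.402 0.31 ] [0.284 0.538 0.33 ]
0.33 261 [0.198 0.403 0.33 ] [0.28  0.536 0.349]
top 1359
0.23 2 [0.219 0.421 0.248] [0.265 0.505 0.248]
0.25 27 [0.216 0.414 0.253] [0.266 0.514 0.269]
0.27 15 [0.215 0.401 0.272] [0.268 0.519 0.29 ]
0.29 123 [0.192 0.396 0.29 ] [0.277 0.529 0.31 ]
0.31 141 [0.193 0.399 0.31 ] [0.278 0.528 0.33 ]
0.33 196 [0.195 0.4   0.33 ] [0.276 0.525 0.35 ]
proj start tcp [434.79898042 171.13989586]
[-3.91348109e-01  5.07997686e-01  2.57473286e-01  1.31933275e+00
  3.20590016e-05 -3.98090751e-02] [ 0.63555166 -0.17439631  0.16093273] 3.3
```

View pics/s3.png

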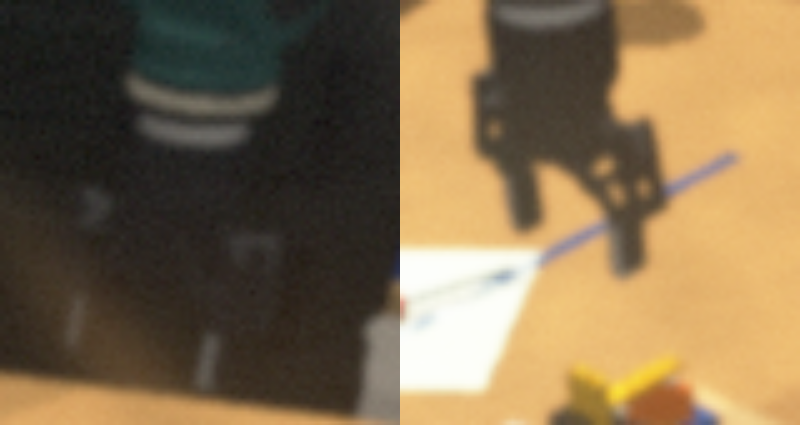

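At the start pose the fingertips also appear about 40 mm higher than the reported TCP, so this looks like a constant offset along tool z. I'll go down to the nominal height with the jaws open, which is safe in either case, and look again.

```bash
python3 -m creep '[{"jaw":0,"tx":-0.1,"ty":-0.13,"tz":0.6,"spin":0},{"jaw":0,"tx":0,"ty":0,"tz":0.6,"spin":0},{"jaw":0,"tx":0,"ty":0,"tz":0.6,"spin":0},{"jaw":0,"tx":0,"ty":0,"tz":0.6,"spin":0},{"jaw":0,"tx":0,"ty":0,"tz":0.6,"spin":0},{"jaw":0,"tx":0,"ty":0,"tz":0.6,"spin":0},{"jaw":0,"tx":0,"ty":0,"tz":0,"spin":0},{"jaw":0,"tx":0,"ty":0,"tz":0,"spin":0}]'
python3 - <<'E'
from h import *
p,d=viewer.snapshot("scene")
to(.637,-.178,.088,159.8)
cv2.imwrite("pics/s4.png",cv2.resize(p[150:260,170:290],None,fx=5,fy=5,interpolation=cv2.INTER_CUBIC)[:,:,::-1])
C=cloud("scene",d);m=(abs(C[...,0]-.636)<.06)&(abs(C[...,1]+.178)<.08)&(C[...,2]>.08)&(C[...,2]<.3)&(p.max(2)<110)
print(np.percentile(C[m][:,2],[0,1,3,10]).round(3))
P=C[m]; 
for lo in np.arange(.08,.25,.015):
    Q=P[(P[:,2]>=lo)&(P[:,2]<lo+.015)]
    if len(Q):print(round(lo,3),len(Q),Q.min(0).round(3),Q.max(0).round(3))
E
```

```text
time: 3.97
eef_pos: [0.6364, -0.1776, 0.0886]
eef_rot: [-3.142, 0.0, 2.79]
force: [-0.6, -0.9, 0.2]
grip_width: 0.0856
finger_force: 0.0
t 4.02 p [ 0.6367 -0.1778  0.0891] yaw 159.85 q6 -0.04 | tx -0.017 ty -0.007 tz 0.054 spin 0.01 F [-0.  -0.3 -0.2] w 0.0856 ff 0.0
[0.085 0.095 0.155 0.187]
0.08 9 [ 0.64  -0.19   0.085] [ 0.648 -0.174  0.095]
0.095 1 [ 0.65  -0.176  0.096] [ 0.65  -0.176  0.096]
0.14 16 [ 0.617 -0.221  0.146] [ 0.663 -0.127  0.155]
0.155 30 [ 0.617 -0.22   0.155] [ 0.665 -0.125  0.17 ]
0.17 26 [ 0.614 -0.222  0.17 ] [ 0.665 -0.124  0.184]
0.185 57 [ 0.61  -0.241  0.186] [ 0.677 -0.107  0.2  ]
0.2 84 [ 0.607 -0.241  0.2  ] [ 0.675 -0.106  0.215]
0.215 122 [ 0.613 -0.239  0.215] [ 0.674 -0.107  0.23 ]
0.23 136 [ 0.621 -0.239  0.23 ] [ 0.673 -0.109  0.245]
0.245 56 [ 0.643 -0.205  0.245] [ 0.677 -0.118  0.26 ]
```

View pics/s4.png

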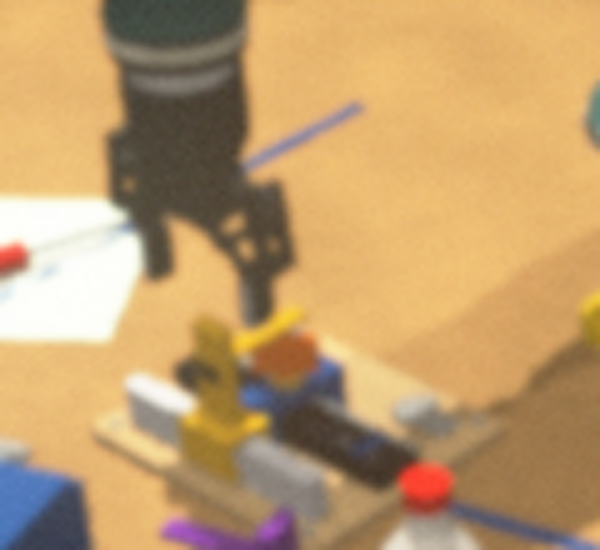

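The crop confirms it: open fingertips at (155,275) and (257,318), midpoint about 19 mm above the riser top at (210,322). The true tip is therefore about 43 mm behind the reported TCP. I'll descend a further 42 mm, watch the force, and close.

```bash
python3 -m creep '[{"jaw":0,"tx":0,"ty":0,"tz":0.4,"spin":0},{"jaw":0,"tx":0,"ty":0,"tz":0.4,"spin":0},{"jaw":0,"tx":0,"ty":0,"tz":0.4,"spin":0},{"jaw":0,"tx":0,"ty":0,"tz":0.4,"spin":0},{"jaw":0,"tx":0,"ty":0,"tz":0.5,"spin":0},{"jaw":0,"tx":0,"ty":0,"tz":0,"spin":0},{"jaw":0,"tx":0,"ty":0,"tz":0,"spin":0}]'
python3 - <<'E'
from h import *
p,d=viewer.snapshot("scene")
to(.637,-.178,.045,159.8)
C=cloud("scene",d);m=(abs(C[...,0]-.636)<.06)&(abs(C[...,1]+.178)<.08)&(C[...,2]>.07)&(C[...,2]<.2)&(p.max(2)<110)
P=C[m]; 
for lo in np.arange(.08,.2,.01):
    Q=P[(P[:,2]>=lo)&(P[:,2]<lo+.01)]
    if len(Q):print(round(lo,3),len(Q),Q.min(0).round(3),Q.max(0).round(3))
cv2.imwrite("pics/s5.png",cv2.resize(p[165:260,175:285],None,fx=6,fy=6,interpolation=cv2.INTER_CUBIC)[:,:,::-1])
E
```

```text
time: 4.6
eef_pos: [0.6359, -0.1776, 0.0451]
eef_rot: [3.142, -0.001, 2.79]
force: [-0.1, 0.2, 0.4]
grip_width: 0.0852
finger_force: 0.0
t 4.65 p [ 0.6363 -0.1777  0.0457] yaw 159.84 q6 -0.04 | tx -0.04 ty 0.0 tz 0.037 spin 0.01 F [-0.7 -0.3  0.1] w 0.0855 ff 0.0
0.08 6 [ 0.639 -0.19   0.083] [ 0.644 -0.177  0.089]
0.09 8 [ 0.642 -0.188  0.092] [ 0.659 -0.13   0.1  ]
0.1 17 [ 0.616 -0.222  0.104] [ 0.665 -0.124  0.11 ]
0.11 25 [ 0.617 -0.223  0.111] [ 0.669 -0.122  0.12 ]
0.12 25 [ 0.616 -0.22   0.12 ] [ 0.665 -0.123  0.129]
0.13 15 [ 0.616 -0.224  0.131] [ 0.663 -0.127  0.14 ]
0.14 25 [ 0.615 -0.243  0.14 ] [ 0.675 -0.107  0.149]
0.15 52 [ 0.604 -0.242  0.15 ] [ 0.675 -0.108  0.16 ]
0.16 49 [ 0.608 -0.238  0.16 ] [ 0.675 -0.107  0.17 ]
0.17 75 [ 0.615 -0.241  0.171] [ 0.676 -0.107  0.18 ]
0.18 92 [ 0.622 -0.239  0.18 ] [ 0.672 -0.106  0.19 ]
0.19 78 [ 0.621 -0.237  0.19 ] [ 0.674 -0.111  0.2  ]
```

View pics/s5.png

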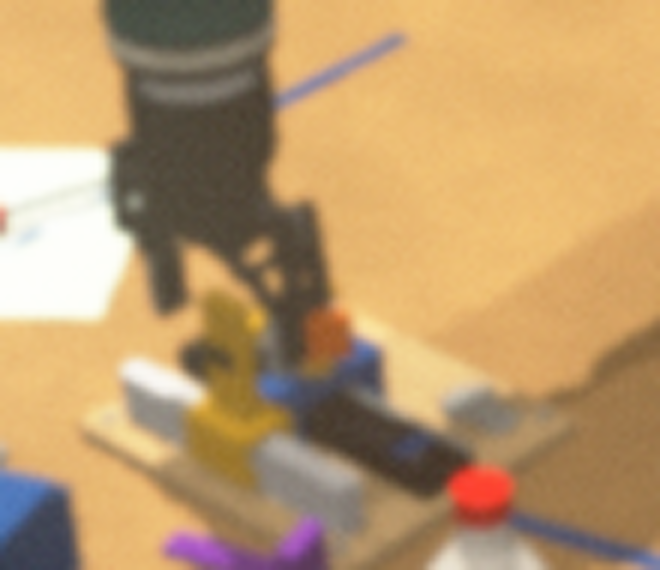

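The fingers now straddle the riser, tips at about (168,308) and (290,365), roughly 0.102 m high while open. That puts the grasp near 0.107 m, so I'll close and pull up.

```bash
python3 -m creep '[{"jaw":1,"tx":0,"ty":0,"tz":0,"spin":0},{"jaw":1,"tx":0,"ty":0,"tz":0,"spin":0},{"jaw":1,"tx":0,"ty":0,"tz":0,"spin":0},{"jaw":1,"tx":0,"ty":0,"tz":0,"spin":0},{"jaw":1,"tx":0,"ty":0,"tz":0,"spin":0},{"jaw":1,"tx":0,"ty":0,"tz":0,"spin":0},{"jaw":1,"tx":0,"ty":0,"tz":0,"spin":0},{"jaw":1,"tx":0,"ty":0,"tz":0,"spin":0}]' 60
python3 -c "
from h import *;to(.637,-.178,.045,159.8)"
```

```text
time: 5.32
eef_pos: [0.6365, -0.1778, 0.0461]
eef_rot: [-3.141, 0.0, 2.79]
force: [-1.1, -0.4, 4.5]
grip_width: 0.0292
finger_force: 59.0
t 5.32 p [ 0.6365 -0.1778  0.0461] yaw 159.84 q6 -0.04 | tx -0.027 ty 0.001 tz 0.057 spin 0.01 F [-1.1 -0.4  4.5] w 0.0292 ff 59.0
```

Gripped on the 30 mm width at 59 N. Pulling straight up about 55 mm, starting slowly.

```bash
python3 -m creep '[{"jaw":1,"tx":0,"ty":0,"tz":-0.15,"spin":0},{"jaw":1,"tx":0,"ty":0,"tz":-0.15,"spin":0},{"jaw":1,"tx":0,"ty":0,"tz":-0.2,"spin":0},{"jaw":1,"tx":0,"ty":0,"tz":-0.2,"spin":0},{"jaw":1,"tx":0,"ty":0,"tz":-0.3,"spin":0},{"jaw":1,"tx":0,"ty":0,"tz":-0.3,"spin":0},{"jaw":1,"tx":0,"ty":0,"tz":-0.3,"spin":0},{"jaw":1,"tx":0,"ty":0,"tz":0,"spin":0}]'
python3 -m creep '[{"jaw":1,"tx":0,"ty":0,"tz":-0.4,"spin":0},{"jaw":1,"tx":0,"ty":0,"tz":-0.4,"spin":0},{"jaw":1,"tx":0,"ty":0,"tz":-0.5,"spin":0},{"jaw":1,"tx":0,"ty":0,"tz":-0.4,"spin":0},{"jaw":1,"tx":0,"ty":0,"tz":0,"spin":0},{"jaw":1,"tx":0,"ty":0,"tz":0,"spin":0}]'
python3 - <<'E'
from h import *
p,d=viewer.snapshot("scene");C=cloud("scene",d);hsv=cv2.cvtColor(p,cv2.COLOR_RGB2HSV)
m=cv2.inRange(hsv,(20,120,60),(34,255,255))>0
m&=(abs(C[...,0]-.63)<.1)&(abs(C[...,1]+.17)<.1)
P=C[m];print(len(P),np.percentile(P[:,2],[1,5,50,95,99]).round(3))
to(.5687,.232,.045,159.8)
# tray across views: rim corners in scene
S=np.load("/tmp/scene0.npz");h=cv2.cvtColor(S["p"],cv2.COLOR_RGB2HSV);m=np.zeros(h.shape[:2],np.uint8)
m[225:285,300:385]=((h[225:285,300:385,1]<80)&(h[225:285,300:385,2]<190))*255
Q=cloud("scene",S["d"])[m>0];Q=Q[(abs(Q[:,2]-.006)<.008)];print("floor scene",len(Q),Q.mean(0).round(3),Q.min(0).round(3),Q.max(0).round(3))
T=np.load("/tmp/top0.npz");C=cloud("top",T["d"]);Z=C[...,2];h=cv2.cvtColor(T["p"],cv2.COLOR_RGB2HSV)
m=np.zeros(Z.shape,bool);m[165:235,180:250]=h[165:235,180:250,1]<70
for lo,hi in((-.002,.015),(.028,.045)):
    Q=C[m&(Z>lo)&(Z<hi)];r=cv2.minAreaRect((Q[:,:2]*1000).astype(np.float32));print("tray top",lo,len(Q),r,np.median(Q[:,2]))
for nm,uv,z in(("primer",(139,197),.07),("cleaner",(284,113),.15),("cleaner base scene",(0,0),0)):
    print(nm,onz("top",uv,z).round(3))
E
```

```text
time: 5.98
eef_pos: [0.6371, -0.178, 0.0797]
eef_rot: [-3.141, 0.002, 2.79]
force: [-0.3, 0.1, -0.9]
grip_width: 0.0294
finger_force: 61.0
time: 6.48
eef_pos: [0.6367, -0.1779, 0.1124]
eef_rot: [-3.142, 0.001, 2.79]
force: [0.8, 1.0, -1.3]
grip_width: 0.0293
finger_force: 61.0
265 [0.088 0.092 0.119 0.191 0.202]
t 6.53 p [ 0.6364 -0.1778  0.1118] yaw 159.85 q6 -0.04 | tx 10.25 ty 18.059 tz 3.342 spin 0.01 F [-0.2  0.7 -1.3] w 0.029 ff 61.0
floor scene 891 [0.541 0.23  0.004] [ 0.475  0.155 -0.002] [0.601 0.312 0.014]
tray top -0.002 2333 ((577.1986083984375, 228.14080810546875), (147.00376892089844, 175.36114501953125), 73.95037078857422) 0.00654661449460428
tray top 0.028 405 ((565.1285400390625, 233.3544921875), (152.07208251953125, 149.67462158203125), 73.77399444580078) 0.03547938908869771
primer [0.567 0.433 0.07 ]
cleaner [0.775 0.031 0.15 ]
cleaner base scene [1.189 0.901 0.   ]
```

The guard is free and held at 61 N, its underside about 0.088 m up. The tray rim fits a 150 x 152 mm square centred at (0.566, 0.233), rim 35 mm high. Carrying the guard there.

```bash
python3 -m creep '[{"jaw":1,"tx":0,"ty":0,"tz":-0.5,"spin":0},{"jaw":1,"tx":0.3,"ty":0.5,"tz":-0.5,"spin":0},{"jaw":1,"tx":0.5,"ty":0.9,"tz":0,"spin":0},{"jaw":1,"tx":0.6,"ty":1,"tz":0,"spin":0},{"jaw":1,"tx":0.6,"ty":1,"tz":0,"spin":0},{"jaw":1,"tx":0.6,"ty":1,"tz":0,"spin":0},{"jaw":1,"tx":0.6,"ty":1,"tz":0,"spin":0},{"jaw":1,"tx":0.6,"ty":1,"tz":0,"spin":0},{"jaw":1,"tx":0.6,"ty":1,"tz":0,"spin":0},{"jaw":1,"tx":0.6,"ty":1,"tz":0,"spin":0}]'
python3 -m creep '[{"jaw":1,"tx":0.6,"ty":1,"tz":0,"spin":0},{"jaw":1,"tx":0.6,"ty":1,"tz":0,"spin":0},{"jaw":1,"tx":0.6,"ty":1,"tz":0,"spin":0},{"jaw":1,"tx":0.6,"ty":1,"tz":0,"spin":0},{"jaw":1,"tx":0.6,"ty":1,"tz":0,"spin":0},{"jaw":1,"tx":0.6,"ty":1,"tz":0,"spin":0},{"jaw":1,"tx":0.6,"ty":1,"tz":0,"spin":0},{"jaw":1,"tx":0.6,"ty":1,"tz":0,"spin":0},{"jaw":1,"tx":0.4,"ty":0.6,"tz":0,"spin":0},{"jaw":1,"tx":0,"ty":0,"tz":0,"spin":0}]'
python3 -m creep '[{"jaw":1,"tx":0,"ty":0,"tz":0,"spin":0},{"jaw":1,"tx":0,"ty":0,"tz":0,"spin":0}]'
python3 -c "
from h import *;to(.566,.233,.030,159.8)"
```

```text
time: 7.37
eef_pos: [0.5999, 0.0161, 0.1328]
eef_rot: [3.141, 0.001, 2.79]
force: [1.0, 0.8, -0.2]
grip_width: 0.0288
finger_force: 61.0
time: 8.2
eef_pos: [0.5611, 0.2144, 0.1325]
eef_rot: [3.141, 0.0, 2.792]
force: [0.4, -0.2, -0.2]
grip_width: 0.0291
finger_force: 61.0
time: 8.37
eef_pos: [0.5621, 0.2112, 0.1321]
eef_rot: [-3.141, 0.0, 2.79]
force: [1.4, -0.2, -0.7]
grip_width: 0.0293
finger_force: 61.0
t 8.37 p [0.5621 0.2112 0.1321] yaw 159.83 q6 0.58 | tx 0.192 ty 1.09 tz 5.106 spin 0.01 F [ 1.4 -0.2 -0.7] w 0.0293 ff 61.0
```

Next I'll make the remaining shift and lower in steps, slowing near the floor.

```bash
python3 -m creep '[{"jaw":1,"tx":0.2,"ty":0.5,"tz":0.5,"spin":0},{"jaw":1,"tx":0,"ty":0.6,"tz":0.7,"spin":0},{"jaw":1,"tx":0,"ty":0,"tz":0.7,"spin":0},{"jaw":1,"tx":0,"ty":0,"tz":0.7,"spin":0},{"jaw":1,"tx":0,"ty":0,"tz":0.7,"spin":0},{"jaw":1,"tx":0,"ty":0,"tz":0.7,"spin":0},{"jaw":1,"tx":0,"ty":0,"tz":0.4,"spin":0},{"jaw":1,"tx":0,"ty":0,"tz":0.2,"spin":0},{"jaw":1,"tx":0,"ty":0,"tz":0,"spin":0},{"jaw":1,"tx":0,"ty":0,"tz":0,"spin":0}]'
python3 -m creep '[{"jaw":1,"tx":0,"ty":0,"tz":0.15,"spin":0},{"jaw":1,"tx":0,"ty":0,"tz":0.15,"spin":0},{"jaw":1,"tx":0,"ty":0,"tz":0,"spin":0}]'
python3 -c "
from h import *;to(.566,.233,.030,159.8)"
```

```text
time: 9.2
eef_pos: [0.5661, 0.2337, 0.0402]
eef_rot: [3.141, 0.0, 2.789]
force: [-0.6, 0.2, -0.7]
grip_width: 0.0292
finger_force: 61.0
time: 9.45
eef_pos: [0.5658, 0.2337, 0.0337]
eef_rot: [-3.142, -0.0, 2.79]
force: [-0.6, 0.2, -1.1]
grip_width: 0.0292
finger_force: 61.0
t 9.45 p [0.5658 0.2337 0.0337] yaw 159.84 q6 0.61 | tx -0.022 ty -0.03 tz 0.183 spin 0.01 F [-0.6  0.2 -1.1] w 0.0292 ff 61.0
```

```bash
for i in 1; do python3 -m creep '[{"jaw":1,"tx":0,"ty":0,"tz":0.1,"spin":0},{"jaw":1,"tx":0,"ty":0,"tz":0,"spin":0}]'; python3 -m creep '[{"jaw":1,"tx":0,"ty":0,"tz":0.1,"spin":0},{"jaw":1,"tx":0,"ty":0,"tz":0,"spin":0}]';  python3 -m creep '[{"jaw":1,"tx":0,"ty":0,"tz":0.05,"spin":0},{"jaw":1,"tx":0,"ty":0,"tz":0,"spin":0}]'; done
```

```text
time: 9.62
eef_pos: [0.5658, 0.2337, 0.0317]
eef_rot: [-3.142, -0.0, 2.79]
force: [-0.3, 0.4, -0.8]
grip_width: 0.029
finger_force: 61.0
time: 9.78
eef_pos: [0.5661, 0.2338, 0.0301]
eef_rot: [3.141, 0.001, 2.79]
force: [-0.9, 0.2, 2.4]
grip_width: 0.0293
finger_force: 61.4
time: 9.95
eef_pos: [0.5663, 0.2339, 0.0301]
eef_rot: [3.141, 0.001, 2.79]
force: [-3.0, -0.9, 14.8]
grip_width: 0.029
finger_force: 62.6
```

The force rise at z = 0.030 means the guard is on the floor. I'll ease the push, open and rise.

```bash
python3 -m creep '[{"jaw":1,"tx":0,"ty":0,"tz":-0.05,"spin":0},{"jaw":0.8,"tx":0,"ty":0,"tz":0,"spin":0},{"jaw":0.5,"tx":0,"ty":0,"tz":0,"spin":0},{"jaw":0,"tx":0,"ty":0,"tz":0,"spin":0},{"jaw":0,"tx":0,"ty":0,"tz":0,"spin":0},{"jaw":0,"tx":0,"ty":0,"tz":0,"spin":0},{"jaw":0,"tx":0,"ty":0,"tz":0,"spin":0},{"jaw":0,"tx":0,"ty":0,"tz":0,"spin":0}]'
python3 -m creep '[{"jaw":0,"tx":0,"ty":0,"tz":-0.5,"spin":0},{"jaw":0,"tx":0,"ty":0,"tz":-1,"spin":0},{"jaw":0,"tx":0,"ty":0,"tz":-1,"spin":0},{"jaw":0,"tx":0,"ty":0,"tz":-1,"spin":0},{"jaw":0,"tx":0,"ty":0,"tz":-1,"spin":0},{"jaw":0,"tx":0,"ty":0,"tz":-0.8,"spin":0},{"jaw":0,"tx":0,"ty":0,"tz":0,"spin":0}]'
python3 - <<'E'
from h import *
to(.581,-.159,.098,-74.4)
p,d=viewer.snapshot("scene");C=cloud("scene",d);hsv=cv2.cvtColor(p,cv2.COLOR_RGB2HSV)
m=(cv2.inRange(hsv,(20,120,60),(34,255,255))>0)&(abs(C[...,0]-.56)<.12)&(abs(C[...,1]-.23)<.08)&(C[...,2]>.02)
P=C[m];print("guard",len(P),P.mean(0).round(3),np.percentile(P[:,2],[1,5,50,95,99]).round(3))
# wing from both views, guard gone
T,dt=viewer.snapshot("top")
h=cv2.cvtColor(T,cv2.COLOR_RGB2HSV);m=cv2.inRange(h,(3,150,110),(15,255,255));m[:170]=0;m[215:]=0;m[:,:325]=0;m[:,385:]=0
CT=cloud("top",dt);mm=(m>0)&(CT[...,2]>.06);uv=np.argwhere(mm)[:,::-1]
print("top orange",len(uv),uv.mean(0),cv2.minAreaRect(uv.astype(np.float32)),"z",np.percentile(CT[mm][:,2],[10,50,90]).round(3))
r=cv2.minAreaRect((CT[mm][:,:2]*1000).astype(np.float32));print(r,CT[mm].mean(0).round(4))
a=cv2.resize(T[165:225,320:390],None,fx=8,fy=8,interpolation=cv2.INTER_CUBIC)[:,:,::-1]
b=cv2.resize(p[200:260,295:385],None,fx=5,fy=5)[:,:,::-1]
w=np.zeros((480,1010,3),np.uint8);w[:,:560]=a;w[:300,560:]=b
cv2.imwrite("pics/w.png",cv2.resize(w,None,fx=.79,fy=.79))
E
```

```text
time: 10.62
eef_pos: [0.5658, 0.2337, 0.0298]
eef_rot: [-3.142, -0.0, 2.79]
force: [0.2, 0.3, -0.4]
grip_width: 0.0854
finger_force: 0.0
time: 11.2
eef_pos: [0.5673, 0.2341, 0.1399]
eef_rot: [3.139, 0.004, 2.79]
force: [0.2, 0.3, 0.8]
grip_width: 0.0853
finger_force: 0.0
t 11.2 p [0.5673 0.2341 0.1399] yaw 159.84 q6 0.61 | tx 19.117 ty 4.625 tz 2.093 spin -25.15 F [0.2 0.3 0.8] w 0.0853 ff 0.0
guard 267 [0.573 0.237 0.055] [0.021 0.024 0.043 0.106 0.108]
top orange 64 [353.40625 190.34375] ((353.3000183105469, 190.59999084472656), (5.81377649307251, 12.521980285644531), 63.43495178222656) z [0.078 0.087 0.092]
((580.498291015625, -155.31895446777344), (16.55483055114746, 35.99590301513672), 5.354943752288818) [ 0.5785 -0.1545  0.0853]
```

View pics/w.png

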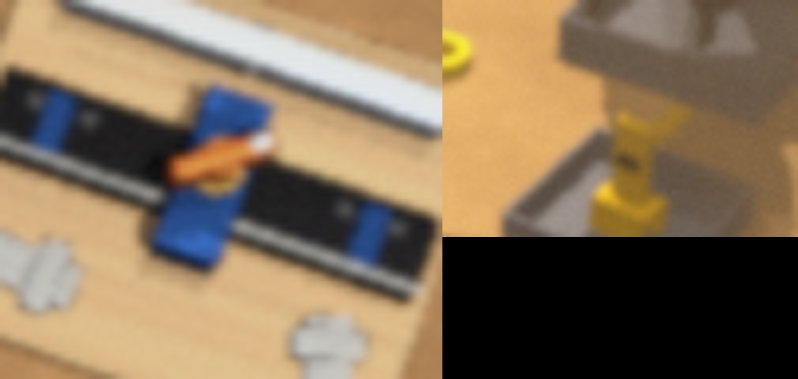

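The guard stands upright in the small tray (right inset, (630,190)). In the top crop the wing runs from (172,168) to its white dot at (265,145), unchanged at a yaw of about -75°. Moving back over the screw, then spinning counterclockwise to line up.

```bash
python3 -m creep '[{"jaw":0,"tx":-0.4,"ty":-1,"tz":0,"spin":0},{"jaw":0,"tx":-0.4,"ty":-1,"tz":0,"spin":0},{"jaw":0,"tx":-0.4,"ty":-1,"tz":0,"spin":0},{"jaw":0,"tx":-0.4,"ty":-1,"tz":0,"spin":0},{"jaw":0,"tx":-0.4,"ty":-1,"tz":0,"spin":0},{"jaw":0,"tx":-0.4,"ty":-1,"tz":0,"spin":0},{"jaw":0,"tx":-0.4,"ty":-1,"tz":0,"spin":0},{"jaw":0,"tx":-0.4,"ty":-1,"tz":0,"spin":0},{"jaw":0,"tx":-0.4,"ty":-1,"tz":0,"spin":0}]'
python3 -m creep '[{"jaw":0,"tx":-0.4,"ty":-1,"tz":0,"spin":0},{"jaw":0,"tx":-0.4,"ty":-1,"tz":0,"spin":0},{"jaw":0,"tx":-0.4,"ty":-1,"tz":0,"spin":0},{"jaw":0,"tx":-0.4,"ty":-1,"tz":0,"spin":0},{"jaw":0,"tx":-0.4,"ty":-1,"tz":0,"spin":0},{"jaw":0,"tx":-0.4,"ty":-1,"tz":0,"spin":0},{"jaw":0,"tx":-0.4,"ty":-1,"tz":0,"spin":0},{"jaw":0,"tx":-0.4,"ty":-1,"tz":0,"spin":0},{"jaw":0,"tx":-0.4,"ty":-1,"tz":0,"spin":0}]'
python3 -m creep '[{"jaw":0.3,"spin":-1},{"jaw":0.3,"spin":-1},{"jaw":0.3,"spin":-1},{"jaw":0.3,"spin":-1},{"jaw":0.3,"spin":-1},{"jaw":0.3,"spin":-1},{"jaw":0.3,"spin":-1},{"jaw":0.3,"spin":-1},{"jaw":0.3,"spin":-1},{"jaw":0.3,"spin":-1}]'
python3 -m creep '[{"jaw":0.5,"spin":-1},{"jaw":0.5,"spin":-1},{"jaw":0.5,"spin":-1},{"jaw":0.5,"spin":-1},{"jaw":0.5,"spin":-1},{"jaw":0.5,"spin":-1},{"jaw":0.5,"spin":-1},{"jaw":0.5,"spin":-1},{"jaw":0.5,"spin":-1},{"jaw":0.5,"spin":-1}]'
python3 -m creep '[{"jaw":0.5,"spin":-1},{"jaw":0.5,"spin":-1},{"jaw":0.5,"spin":-1},{"jaw":0.5,"spin":-1},{"jaw":0.5,"spin":-1},{"jaw":0.5,"spin":0},{"jaw":0.5,"spin":0}]'
python3 - <<'E'
from h import *
ps=lambda c,r:(320+c/6.32-.5,165+r/6.32-.5)
a,b=onz("top",ps(268,142),.088),onz("top",ps(174,165),.088);print(a,b,(a+b)/2,np.degrees(np.arctan2(*(a-b)[[1,0]])),np.linalg.norm(a-b))
to(.582,-.159,.014,-75)
E
```

```text
time: 12.05
eef_pos: [0.5707, 0.039, 0.135]
eef_rot: [-3.141, -0.001, 2.79]
force: [0.1, 0.4, -1.2]
grip_width: 0.0851
finger_force: 0.0
time: 12.8
eef_pos: [0.5763, -0.1547, 0.135]
eef_rot: [3.142, -0.002, 2.79]
force: [1.1, 0.1, 1.3]
grip_width: 0.0855
finger_force: 0.0
[ 0.58715117 -0.17727649  0.088     ] [ 0.57745386 -0.13698247  0.088     ] [ 0.58230252 -0.15712948  0.088     ] -76.46831635260156 0.04144449071436865
t 12.8 p [ 0.5763 -0.1547  0.135 ] yaw 159.84 q6 -0.05 | tx 0.28 ty -0.219 tz 6.05 spin -25.03 F [1.1 0.1 1.3] w 0.0855 ff 0.0schema error: expected keys jaw, tx, ty, tz, spin
schema error: expected keys jaw, tx, ty, tz, spin
schema error: expected keys jaw, tx, ty, tz, spin
```

```bash
python3 -m creep '[{"jaw":0.3,"tx":0,"ty":0,"tz":0,"spin":-1},{"jaw":0.3,"tx":0,"ty":0,"tz":0,"spin":-1},{"jaw":0.3,"tx":0,"ty":0,"tz":0,"spin":-1},{"jaw":0.3,"tx":0,"ty":0,"tz":0,"spin":-1},{"jaw":0.3,"tx":0,"ty":0,"tz":0,"spin":-1},{"jaw":0.3,"tx":0,"ty":0,"tz":0,"spin":-1},{"jaw":0.3,"tx":0,"ty":0,"tz":0,"spin":-1},{"jaw":0.3,"tx":0,"ty":0,"tz":0,"spin":-1},{"jaw":0.3,"tx":0,"ty":0,"tz":0,"spin":-1},{"jaw":0.3,"tx":0,"ty":0,"tz":0,"spin":-1}]'
python3 -m creep '[{"jaw":0.5,"tx":0,"ty":0,"tz":0,"spin":-1},{"jaw":0.5,"tx":0,"ty":0,"tz":0,"spin":-1},{"jaw":0.5,"tx":0,"ty":0,"tz":0,"spin":-1},{"jaw":0.5,"tx":0,"ty":0,"tz":0,"spin":-1},{"jaw":0.5,"tx":0,"ty":0,"tz":0,"spin":-1},{"jaw":0.5,"tx":0,"ty":0,"tz":0,"spin":-1},{"jaw":0.5,"tx":0,"ty":0,"tz":0,"spin":-1},{"jaw":0.5,"tx":0,"ty":0,"tz":0,"spin":-1},{"jaw":0.5,"tx":0,"ty":0,"tz":0,"spin":-1},{"jaw":0.5,"tx":0,"ty":0,"tz":0,"spin":-1}]'
python3 -m creep '[{"jaw":0.5,"tx":0,"ty":0,"tz":0,"spin":-1},{"jaw":0.5,"tx":0,"ty":0,"tz":0,"spin":-1},{"jaw":0.5,"tx":0,"ty":0,"tz":0,"spin":-1},{"jaw":0.5,"tx":0,"ty":0,"tz":0,"spin":-1},{"jaw":0.5,"tx":0,"ty":0,"tz":0,"spin":-1},{"jaw":0.5,"tx":0,"ty":0,"tz":0,"spin":0},{"jaw":0.5,"tx":0,"ty":0,"tz":0,"spin":0}]'
python3 -c "
from h import *;to(.582,-.159,.014,-75)"
```

```text
time: 13.63
eef_pos: [0.5764, -0.1536, 0.135]
eef_rot: [3.14, -0.001, -2.616]
force: [0.3, 0.6, 0.4]
grip_width: 0.0598
finger_force: 0.0
time: 14.47
eef_pos: [0.5764, -0.1536, 0.135]
eef_rot: [3.14, 0.0, -1.744]
force: [-0.6, -0.5, 0.3]
grip_width: 0.0427
finger_force: 0.0
time: 15.05
eef_pos: [0.5766, -0.1537, 0.1353]
eef_rot: [3.141, 0.001, -1.315]
force: [0.7, -0.1, 0.4]
grip_width: 0.0425
finger_force: 0.0
t 15.05 p [ 0.5766 -0.1537  0.1353] yaw -75.32 q6 -2.22 | tx 0.328 ty -0.194 tz 6.063 spin -0.06 F [ 0.7 -0.1  0.4] w 0.0425 ff 0.0
```

```bash
python3 -m creep '[{"jaw":0.5,"tx":0.33,"ty":-0.2,"tz":0.5,"spin":0},{"jaw":0.5,"tx":0,"ty":0,"tz":0.8,"spin":0},{"jaw":0.5,"tx":0,"ty":0,"tz":0.8,"spin":0},{"jaw":0.5,"tx":0,"ty":0,"tz":0.8,"spin":0},{"jaw":0.5,"tx":0,"ty":0,"tz":0.8,"spin":0},{"jaw":0.6,"tx":0,"ty":0,"tz":0.7,"spin":0},{"jaw":0.6,"tx":0,"ty":0,"tz":0.6,"spin":0},{"jaw":0.6,"tx":0,"ty":0,"tz":0,"spin":0},{"jaw":0.6,"tx":0,"ty":0,"tz":0,"spin":0}]'
python3 - <<'E'
from h import *
p,d=viewer.snapshot("scene")
to(.582,-.159,.014,-75)
C=cloud("scene",d);m=(abs(C[...,0]-.582)<.04)&(abs(C[...,1]+.159)<.04)&(C[...,2]>.05)&(C[...,2]<.2)&(p.max(2)<110)
P=C[m]
for lo in np.arange(.05,.2,.01):
    Q=P[(P[:,2]>=lo)&(P[:,2]<lo+.01)]
    if len(Q):print(round(lo,3),len(Q),Q.min(0).round(3),Q.max(0).round(3))
cv2.imwrite("pics/s6.png",cv2.resize(p[170:260,190:290],None,fx=6,fy=6,interpolation=cv2.INTER_CUBIC)[:,:,::-1])
E
```

```text
time: 15.8
eef_pos: [0.5822, -0.1592, 0.035]
eef_rot: [3.14, 0.001, -1.313]
force: [-0.4, -0.0, -0.2]
grip_width: 0.0341
finger_force: 0.0
t 15.85 p [ 0.5826 -0.1594  0.0358] yaw -75.23 q6 -2.23 | tx -0.027 ty 0.025 tz 1.091 spin -0.05 F [0.3 0.5 0.2] w 0.0342 ff 0.0
0.05 3 [ 0.573 -0.161  0.05 ] [ 0.605 -0.139  0.052]
0.08 12 [ 0.563 -0.162  0.083] [ 0.616 -0.145  0.089]
0.09 15 [ 0.561 -0.161  0.091] [ 0.618 -0.144  0.1  ]
0.1 18 [ 0.557 -0.162  0.1  ] [ 0.618 -0.145  0.11 ]
0.11 5 [ 0.606 -0.152  0.11 ] [ 0.617 -0.141  0.12 ]
0.12 7 [ 0.565 -0.152  0.125] [ 0.622 -0.137  0.13 ]
0.13 10 [ 0.564 -0.154  0.131] [ 0.621 -0.137  0.139]
0.14 21 [ 0.563 -0.154  0.14 ] [ 0.607 -0.137  0.15 ]
0.15 10 [ 0.565 -0.149  0.15 ] [ 0.611 -0.136  0.157]
0.16 21 [ 0.569 -0.15   0.16 ] [ 0.619 -0.135  0.17 ]
0.17 34 [ 0.567 -0.154  0.171] [ 0.622 -0.136  0.18 ]
0.18 18 [ 0.582 -0.157  0.18 ] [ 0.621 -0.139  0.188]
0.19 21 [ 0.596 -0.156  0.19 ] [ 0.622 -0.139  0.2  ]
```

View pics/s6.png

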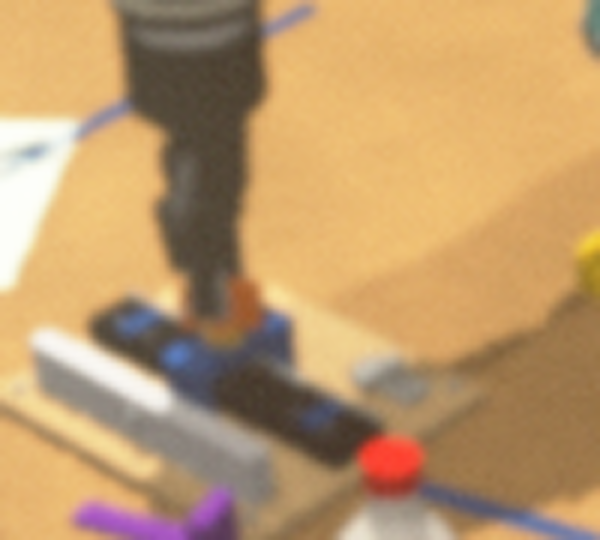

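The fingers straddle the orange wing, tips near (205,315), about 0.081 m high, which matches the 43 mm offset. Final descent in small steps with the force checked, then grip.

```bash
python3 -m creep '[{"jaw":0.6,"tx":0,"ty":0,"tz":0.3,"spin":0},{"jaw":0.6,"tx":0,"ty":0,"tz":0.3,"spin":0},{"jaw":0.6,"tx":0,"ty":0,"tz":0.2,"spin":0},{"jaw":0.6,"tx":0,"ty":0,"tz":0.15,"spin":0},{"jaw":0.6,"tx":0,"ty":0,"tz":0.1,"spin":0},{"jaw":0.6,"tx":0,"ty":0,"tz":0,"spin":0},{"jaw":0.6,"tx":0,"ty":0,"tz":0,"spin":0}]'
python3 -m creep '[{"jaw":1,"tx":0,"ty":0,"tz":0,"spin":0},{"jaw":1,"tx":0,"ty":0,"tz":0,"spin":0},{"jaw":1,"tx":0,"ty":0,"tz":0,"spin":0},{"jaw":1,"tx":0,"ty":0,"tz":0,"spin":0},{"jaw":1,"tx":0,"ty":0,"tz":0,"spin":0},{"jaw":1,"tx":0,"ty":0,"tz":0,"spin":0},{"jaw":1,"tx":0,"ty":0,"tz":0,"spin":0}]' 40
python3 -c "
from h import *;to(.582,-.159,.014,-75);print(env.get_obs()['moment'])"
```

```text
time: 16.43
eef_pos: [0.5825, -0.1592, 0.0149]
eef_rot: [3.142, -0.0, -1.312]
force: [0.8, -0.2, -0.6]
grip_width: 0.0344
finger_force: 0.0
time: 17.02
eef_pos: [0.5808, -0.1597, 0.0152]
eef_rot: [3.139, -0.001, -1.312]
force: [-11.6, -2.8, 8.9]
grip_width: 0.0204
finger_force: 38.8
t 17.02 p [ 0.5808 -0.1597  0.0152] yaw -75.19 q6 -2.23 | tx -0.017 ty -0.067 tz 0.062 spin -0.04 F [-11.6  -2.8   8.9] w 0.0204 ff 38.8
[-0.71639157  2.5466661   0.04062376]
```

A stall at 20 mm instead of 10 mm, with an upward force, suggests the tips closed on the round collar under the wing. I'll reopen, rise 8 mm, recentre slightly and regrip.

```bash
python3 -m creep '[{"jaw":0.6,"tx":0,"ty":0,"tz":0,"spin":0},{"jaw":0.6,"tx":0,"ty":0,"tz":0,"spin":0},{"jaw":0.6,"tx":0,"ty":0,"tz":0,"spin":0},{"jaw":0.6,"tx":0,"ty":0.1,"tz":-0.2,"spin":0},{"jaw":0.6,"tx":0,"ty":0,"tz":-0.2,"spin":0},{"jaw":0.6,"tx":0,"ty":0,"tz":0,"spin":0},{"jaw":0.6,"tx":0,"ty":0,"tz":0,"spin":0}]'
python3 -m creep '[{"jaw":1,"tx":0,"ty":0,"tz":0,"spin":0},{"jaw":1,"tx":0,"ty":0,"tz":0,"spin":0},{"jaw":1,"tx":0,"ty":0,"tz":0,"spin":0},{"jaw":1,"tx":0,"ty":0,"tz":0,"spin":0},{"jaw":1,"tx":0,"ty":0,"tz":0,"spin":0},{"jaw":1,"tx":0,"ty":0,"tz":0,"spin":0},{"jaw":1,"tx":0,"ty":0,"tz":0,"spin":0}]' 40
python3 -c "
from h import *;to(.582,-.159,.014,-75);print(env.get_obs()['moment'])"
```

```text
time: 17.6
eef_pos: [0.5809, -0.1598, 0.0233]
eef_rot: [-3.141, -0.001, -1.312]
force: [0.2, 0.1, -0.0]
grip_width: 0.0342
finger_force: 0.0
time: 18.18
eef_pos: [0.5807, -0.1598, 0.0229]
eef_rot: [-3.141, -0.0, -1.312]
force: [1.1, -0.4, 0.7]
grip_width: 0.0094
finger_force: 43.4
t 18.18 p [ 0.5807 -0.1598  0.0229] yaw -75.16 q6 -2.23 | tx -0.019 ty -0.073 tz 0.445 spin -0.03 F [ 1.1 -0.4  0.7] w 0.0094 ff 43.4
[-0.15848723 -0.16259574  0.00200939]
```

Clean grip: 9.4 mm opening with no side load. Now turning clockwise.

```bash
python3 -m creep '[{"jaw":1,"tx":0,"ty":0,"tz":0,"spin":1},{"jaw":1,"tx":0,"ty":0,"tz":0,"spin":1},{"jaw":1,"tx":0,"ty":0,"tz":0,"spin":1},{"jaw":1,"tx":0,"ty":0,"tz":0,"spin":1},{"jaw":1,"tx":0,"ty":0,"tz":0,"spin":1},{"jaw":1,"tx":0,"ty":0,"tz":0,"spin":1},{"jaw":1,"tx":0,"ty":0,"tz":0,"spin":1},{"jaw":1,"tx":0,"ty":0,"tz":0,"spin":1},{"jaw":1,"tx":0,"ty":0,"tz":0,"spin":1},{"jaw":1,"tx":0,"ty":0,"tz":0,"spin":1}]'
python3 -c "
from h import *;to(.5807,-.1598,.0229,156);print(env.get_obs()['moment'])"
python3 -m creep '[{"jaw":1,"tx":0,"ty":0,"tz":0,"spin":1},{"jaw":1,"tx":0,"ty":0,"tz":0,"spin":1},{"jaw":1,"tx":0,"ty":0,"tz":0,"spin":1},{"jaw":1,"tx":0,"ty":0,"tz":0,"spin":1},{"jaw":1,"tx":0,"ty":0,"tz":0,"spin":1},{"jaw":1,"tx":0,"ty":0,"tz":0,"spin":1},{"jaw":1,"tx":0,"ty":0,"tz":0,"spin":1},{"jaw":1,"tx":0,"ty":0,"tz":0,"spin":1},{"jaw":1,"tx":0,"ty":0,"tz":0,"spin":1},{"jaw":1,"tx":0,"ty":0,"tz":0,"spin":1}]'
python3 -m creep '[{"jaw":1,"tx":0,"ty":0,"tz":0,"spin":1},{"jaw":1,"tx":0,"ty":0,"tz":0,"spin":1},{"jaw":1,"tx":0,"ty":0,"tz":0,"spin":0.5},{"jaw":1,"tx":0,"ty":0,"tz":0,"spin":0},{"jaw":1,"tx":0,"ty":0,"tz":0,"spin":0}]'
python3 -c "
from h import *;to(.5807,-.1598,.0229,156);print(env.get_obs()['moment'])"
```

```text
time: 19.02
eef_pos: [0.5793, -0.1595, 0.0228]
eef_rot: [3.14, -0.001, -2.189]
force: [-7.1, 1.0, 8.2]
grip_width: 0.0096
finger_force: 44.5
t 19.02 p [ 0.5793 -0.1595  0.0228] yaw -125.41 q6 -1.36 | tx -0.069 ty 0.016 tz -0.003 spin 15.72 F [-7.1  1.   8.2] w 0.0096 ff 44.5
[0.02193605 1.53179475 0.09052258]
time: 19.85
eef_pos: [0.5786, -0.1583, 0.0228]
eef_rot: [3.139, -0.003, -3.061]
force: [-11.0, 8.3, 12.4]
grip_width: 0.0091
finger_force: 45.1
time: 20.27
eef_pos: [0.5786, -0.158, 0.0228]
eef_rot: [3.139, -0.003, 3.008]
force: [-10.4, 8.3, 11.6]
grip_width: 0.0092
finger_force: 45.1
t 20.27 p [ 0.5786 -0.158   0.0228] yaw 172.36 q6 -0.27 | tx -0.133 ty -0.041 tz -0.003 spin 3.27 F [-10.4   8.3  11.6] w 0.0092 ff 45.1
[ 1.88310969  2.13489591 -0.07652213]
```

```bash
python3 -m creep '[{"jaw":1,"tx":0,"ty":0,"tz":0,"spin":0.7},{"jaw":1,"tx":0,"ty":0,"tz":0,"spin":0.7},{"jaw":1,"tx":0,"ty":0,"tz":0,"spin":0.7},{"jaw":1,"tx":0,"ty":0,"tz":0,"spin":0.5},{"jaw":1,"tx":0,"ty":0,"tz":0,"spin":0},{"jaw":1,"tx":0,"ty":0,"tz":0,"spin":0}]'
python3 -c "
from h import *;to(.5807,-.1598,.0229,156);print(env.get_obs()['moment'])"
python3 -m creep '[{"jaw":1,"tx":0,"ty":0,"tz":0,"spin":0.4},{"jaw":1,"tx":0,"ty":0,"tz":0,"spin":0},{"jaw":1,"tx":0,"ty":0,"tz":0,"spin":0}]'
python3 -c "
from h import *;to(.5807,-.1598,.0229,156);print(env.get_obs()['moment'])"
```

```text
time: 20.77
eef_pos: [0.5787, -0.1576, 0.0228]
eef_rot: [3.139, -0.004, 2.782]
force: [-9.5, 11.3, 12.7]
grip_width: 0.0095
finger_force: 45.1
t 20.77 p [ 0.5787 -0.1576  0.0228] yaw 159.37 q6 -0.04 | tx -0.138 ty -0.059 tz -0.003 spin 0.67 F [-9.5 11.3 12.7] w 0.0095 ff 45.1
[ 2.27080899  1.9343693  -0.07949692]
time: 21.02
eef_pos: [0.5787, -0.1575, 0.0228]
eef_rot: [3.139, -0.004, 2.747]
force: [-9.5, 11.3, 13.3]
grip_width: 0.0089
finger_force: 45.1
t 21.02 p [ 0.5787 -0.1575  0.0228] yaw 157.38 q6 -0.01 | tx -0.137 ty -0.063 tz -0.003 spin 0.28 F [-9.5 11.3 13.3] w 0.0089 ff 45.1
[ 2.34463304  1.91815648 -0.0432166 ]
```

```bash
python3 -m creep '[{"jaw":1,"tx":0,"ty":0,"tz":0,"spin":0.4},{"jaw":1,"tx":0,"ty":0,"tz":0,"spin":0},{"jaw":1,"tx":0,"ty":0,"tz":0,"spin":0}]' >/dev/null
python3 -c "
from h import *;to(.5807,-.1598,.0229,156);print(env.get_obs()['moment'])"
python3 -m creep '[{"jaw":1,"tx":0,"ty":0,"tz":0,"spin":0.4},{"jaw":1,"tx":0,"ty":0,"tz":0,"spin":0},{"jaw":1,"tx":0,"ty":0,"tz":0,"spin":0}]' >/dev/null
python3 -c "
from h import *;to(.5807,-.1598,.0229,156);print(env.get_obs()['moment'])"
python3 -m creep '[{"jaw":1,"tx":0,"ty":0,"tz":0,"spin":0.4},{"jaw":1,"tx":0,"ty":0,"tz":0,"spin":0},{"jaw":1,"tx":0,"ty":0,"tz":0,"spin":0}]' >/dev/null
python3 -c "
from h import *;to(.5807,-.1598,.0229,156);print(env.get_obs()['moment'])"
```

```text
t 21.27 p [ 0.5787 -0.1575  0.0228] yaw 155.41 q6 0.03 | tx -0.137 ty -0.062 tz -0.004 spin -0.12 F [-9.9 11.9 12. ] w 0.0091 ff 46.0
[2.38773386 1.82176986 0.39224418]
t 21.52 p [ 0.5787 -0.1576  0.0229] yaw 153.45 q6 0.06 | tx -0.135 ty -0.063 tz -0.001 spin -0.51 F [-10.   11.6  12.7] w 0.0092 ff 60.2
[2.24319254 1.88651347 1.05387322]
t 21.77 p [ 0.5787 -0.1575  0.0229] yaw 151.49 q6 0.1 | tx -0.138 ty -0.064 tz 0.0 spin -0.9 F [-10.2  12.1  13.8] w 0.0093 ff 78.8
[2.18421929 1.96172955 1.6020828 ]
```

The moment rises from a tool yaw of about 156.3°, which is where the seat was predicted (156.5°). Now backing off 90° to a yaw of about -113.7°.

```bash
python3 -m creep '[{"jaw":1,"tx":0,"ty":0,"tz":0,"spin":-1},{"jaw":1,"tx":0,"ty":0,"tz":0,"spin":-1},{"jaw":1,"tx":0,"ty":0,"tz":0,"spin":-1},{"jaw":1,"tx":0,"ty":0,"tz":0,"spin":-1},{"jaw":1,"tx":0,"ty":0,"tz":0,"spin":-1},{"jaw":1,"tx":0,"ty":0,"tz":0,"spin":-1},{"jaw":1,"tx":0,"ty":0,"tz":0,"spin":-1},{"jaw":1,"tx":0,"ty":0,"tz":0,"spin":-1},{"jaw":1,"tx":0,"ty":0,"tz":0,"spin":-1},{"jaw":1,"tx":0,"ty":0,"tz":0,"spin":-1}]'
python3 -m creep '[{"jaw":1,"tx":0,"ty":0,"tz":0,"spin":-1},{"jaw":1,"tx":0,"ty":0,"tz":0,"spin":-1},{"jaw":1,"tx":0,"ty":0,"tz":0,"spin":-1},{"jaw":1,"tx":0,"ty":0,"tz":0,"spin":-1},{"jaw":1,"tx":0,"ty":0,"tz":0,"spin":-1},{"jaw":1,"tx":0,"ty":0,"tz":0,"spin":-1},{"jaw":1,"tx":0,"ty":0,"tz":0,"spin":-1},{"jaw":1,"tx":0,"ty":0,"tz":0,"spin":-1},{"jaw":1,"tx":0,"ty":0,"tz":0,"spin":-0.9},{"jaw":1,"tx":0,"ty":0,"tz":0,"spin":0}]'
python3 -m creep '[{"jaw":1,"tx":0,"ty":0,"tz":0,"spin":0},{"jaw":1,"tx":0,"ty":0,"tz":0,"spin":0},{"jaw":1,"tx":0,"ty":0,"tz":0,"spin":0},{"jaw":1,"tx":0,"ty":0,"tz":0,"spin":0},{"jaw":1,"tx":0,"ty":0,"tz":0,"spin":0},{"jaw":1,"tx":0,"ty":0,"tz":0,"spin":0}]'
python3 - <<'E'
from h import *
to(.5807,-.1598,.0229,-113.7);print(env.get_obs()['moment'],np.abs(env.get_obs()['joint_velocities']).max())
for n in("scene","top"):
    p,d=viewer.snapshot(n);C=cloud(n,d);h=cv2.cvtColor(p,cv2.COLOR_RGB2HSV)
    m=(cv2.inRange(h,(3,150,90),(15,255,255))>0)&(abs(C[...,0]-.58)<.05)&(abs(C[...,1]+.159)<.05)&(C[...,2]>.06)&(C[...,2]<.095)
    P=C[m]
    if len(P)>4:
        c,V=np.linalg.eigh(np.cov(P[:,:2].T));print(n,"wing pts",len(P),P.mean(0).round(3),P.min(0).round(3),P.max(0).round(3),"axis deg",np.degrees(np.arctan2(V[1,1],V[0,1])).round(1),"expect",-113.7,"or",66.3)
    m=(cv2.inRange(h,(20,120,60),(34,255,255))>0)&(abs(C[...,0]-.56)<.12)&(abs(C[...,1]-.23)<.08)&(C[...,2]>.02)
    P=C[m];print(n,"guard",len(P),P.mean(0).round(3),np.percentile(P[:,2],[1,50,99]).round(3))
E
```

```text
time: 22.6
eef_pos: [0.5787, -0.1588, 0.0229]
eef_rot: [3.139, -0.002, -2.765]
force: [-10.1, 3.6, 10.9]
grip_width: 0.0096
finger_force: 44.7
time: 23.43
eef_pos: [0.5796, -0.1597, 0.0229]
eef_rot: [3.14, -0.001, -1.987]
force: [-4.8, -0.9, 6.2]
grip_width: 0.0093
finger_force: 44.1
time: 23.93
eef_pos: [0.5796, -0.1597, 0.0229]
eef_rot: [3.14, -0.001, -1.993]
force: [-5.3, -0.8, 7.0]
grip_width: 0.0091
finger_force: 44.1
t 23.93 p [ 0.5796 -0.1597  0.0229] yaw -114.17 q6 -1.55 | tx -0.018 ty -0.054 tz -0.001 spin -0.09 F [-5.3 -0.8  7. ] w 0.0091 ff 44.1
[-0.21669817  1.14175438  0.04054555] 0.0010209509643757688
scene wing pts 23 [ 0.592 -0.143  0.076] [ 0.584 -0.149  0.063] [ 0.597 -0.137  0.087] axis deg 49.2 expect -113.7 or 66.3
scene guard 314 [0.568 0.238 0.059] [0.021 0.05  0.109]
top guard 338 [0.551 0.235 0.072] [0.028 0.085 0.115]
```

The wing is held at 44 N, 90° back from the seat and still, and the guard is upright in the tray. Handing in.

```bash
python3 -c "
from station import finish_job
print(finish_job())"
```

```text
the job is handed in; nothing more can be done
None
```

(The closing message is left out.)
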